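Lay out the seasoning corner

TASK

Lay out the seasoning corner: stand the red-lidded jar in the middle of the round cork mat with the little blue dish centred on top of its lid, and stand the white-lidded jar on the counter exactly halfway between the cork mat and the glass carafe. Lay the red brush in the white spoon rest, its red head flat in the middle of the blue-rimmed bowl and its handle lying straight out through the open end. Leave the green-lidded jar and the mug where they are.

Things in the scene. Friction and masses are not known exactly. Their poses are not given: they have to be found in the camera images.
- pepper_mid (a point): loose jar, terracotta-brown body with a flat red lid, upright cylinder 60 mm in diameter and 75 mm tall, 0.25 kg; the point is its centre, half-way up, z axis up
- dish_mid (a point): loose small open blue ceramic dish, round, 58 mm outside diameter over its upper 18 mm, narrowing to a 46 mm foot, 30 mm tall, wall 4 mm; the point is its centre, half-way up (15 mm above its underside), z axis up
- sesame_mid (a point): loose jar, pale wood-coloured body with a flat white lid, upright cylinder 52 mm in diameter and 85 mm tall, 0.22 kg; the point is its centre, half-way up, z axis up
- brush_mid (a point): loose basting brush lying flat, 200 mm long along its own x axis: black handle 150 mm long, 16 mm wide, 14 mm high (from x = -100 to +50 mm) and red silicone head 50 mm long, 34 mm wide, 16 mm high at the +x end, whose centre is at x = +75 mm; the point is the middle of its length, 7 mm above its underside and about 7 mm from its balance point, z up
- trivet: fixed round cork mat, 120 mm in diameter, 6 mm thick; origin at the centre of its underside, on the counter; x points away from the robot, y to the robot's left
- carafe: fixed glass carafe with a wooden stopper, 84 mm in diameter, narrower at the neck, 195 mm tall; origin at the centre of its underside, on the counter. It stands about 280 mm from the middle of the cork mat, to its left or right
- rest: fixed white ceramic spoon rest: a flat slab 160 mm long, 76 mm wide and 6 mm thick (the brush lies on its top face) with a low blue rim, 5 mm thick and its top 14 mm above the counter, round three sides of the bowl at its +x end; the bowl is 66 mm wide inside, from x = -35 to +45 mm, open towards -x, where the slab runs on flat to x = -110 mm. Origin on the counter below the middle of the bowl; x points along the rest to the closed end, z up
- herb_mid (a point): bystander: loose jar, green glass with a flat green lid, 52 mm in diameter, 85 mm tall; the point is its centre, half-way up. To be left alone
- mug_mid (a point): bystander: loose white mug, 76 mm in diameter, 85 mm tall, with a handle; the point is its centre, half-way up. To be left alone
Mind the look-alikes: they are no part of the job. Several things look just like the part that bears sesame_mid: the one meant starts farthest to the robot's left.

How it is judged (in metres and radians):
At the end, for the whole second after the job is handed in: Upright, at rest, released: red-lid jar within 12 mm of mat centre; dish on its lid within 10 mm; white-lid jar within 155 mm of mat and carafe centres, x within 25 mm of both; brush flat in rest, head within 15 mm of bowl centre along and across, handle out the open end within 0.2 rad (horizontal distance between pepper_mid and trivet below 0.012 m and height (world z) of pepper_mid between 0.0385 and 0.0485 m and angle between each of pepper_mid, dish_mid, sesame_mid's own z axis and vertical below 0.1 rad and horizontal distance between dish_mid and pepper_mid below 0.01 m and z of dish_mid in the frame of pepper_mid between 0.0475 and 0.0575 m and horizontal distance between sesame_mid and trivet below 0.155 m and horizontal distance between sesame_mid and carafe below 0.155 m and x of sesame_mid in the frame of trivet between -0.025 and 0.025 m and x of sesame_mid in the frame of carafe between -0.025 and 0.025 m and height (world z) of sesame_mid between 0.0375 and 0.0475 m and x of brush_mid in the frame of rest between -0.09 and -0.06 m and y of brush_mid in the frame of rest between -0.015 and 0.015 m and z of brush_mid in the frame of rest between 0.008 and 0.019 m and x of rest in the frame of brush_mid above 0.05 m and angle between the x axis of brush_mid and the x axis of rest, either way round below 0.2 rad and angle between brush_mid's own z axis and vertical below 0.12 rad and linear speed of each of pepper, dish, sesame, brush below 0.02 m/s); the robot touches nothing.
It fails at once if the green-lidded jar is shifted by more than 25 mm or lifted (distance of herb_mid from where it was at the start of the episode above 0.025 m).
It fails at once if the white mug is shifted by more than 25 mm or lifted (distance of mug_mid from where it was at the start of the episode above 0.025 m).
It also fails if it takes over 112 s, if anything falls off the work surface, if the arm or the gripper's body presses on something with over 40 N, if the wrist force passes 120 N, or if a joint passes its speed limit or range.

ROBOT

A 7-joint arm with a two-finger parallel gripper is mounted at the origin on the work surface. World frame = base frame: x ahead of the robot, y to its left, z up, the work surface at z = 0. Lengths are in mm, angles in rad, forces in N, time in s.
With the tool pointing down it reaches from about 425 to 875 mm from the base axis. Payload 4.7 kg.
Tool frame: the origin (TCP) lies between the finger pads; the fingertips stand 25 mm ahead of it and the grasp point (between the pads) lies 6 mm ahead of it (tcp_to_tips is the z of the fingertips in the tool frame, in mm); z points along the fingers, y is the line along which they close (so a half turn about z gives the same grasp; the last joint's range is limited). The gripper opens to 85 mm and grips with 20 to 120 N. Pads are 22 mm wide; open, the fingers measure 114 mm over their backs; the gripper's body (76 mm by 85 mm) begins 54 mm behind the grasp point. The pads swing forward as they close: fully open they stand 13 mm farther back than shut.
Start: joints at [1.284, 0.321, -0.07, 1.45, 0.023, 1.371, -0.057], TCP at [192.565, -620.839, 256.349] pointing down, gripper open.
Joint ranges: [-2.86, 2.86], [-0.3, 2.09], [-1.38, 1.24], [0.06, 2.45], [-1.56, 4.7], [0.09, 2.05], [-2.69, 2.69]. Speed limits (rad/s): [2.57, 2.57, 3.14, 3.14, 3.14, 3.14, 3.14].

INTERFACE

Orientations are given as a unit quaternion [x, y, z, w].
In Python, from plant import * gives the robot as it stands. The module is installed in compiled form; this text tells all that it offers.
- The arm moves only by the tool servo_tool, never from a script. Its arguments are lists of equal length, an entry for each row: "slide": the shift along the world's x, y, z in mm, a list of three; "spin": the turn about the world's z in rad. A call has 1 to 5 rows; each row is the pose to reach, as a shift and turn from the pose commanded when the call began; what a row does not reach only later rows make up. A row lasts 1/8 s, in which the tool goes at most 62.5 mm and 10.7 degrees, less where a joint would pass 70% of its speed; a pose out of reach is approached as far as the arm can. A call with a gripper value outside its range is refused whole. "hand" is the finger opening in mm, from 0 to 85.4, set as the call begins (left out, the last holds). The fingers move at their own pace and stop on an object; "force" is the grip in N (left out, the last holds). Time passes only in rows, so rows that repeat a pose let the fingers close. It gives the time, the measured TCP pose, the force, the opening and the grip force at its end, in the units of the state.
- get_obs(): the state, without advancing time (a new reading comes with each control period).
- snapshot(name): name is "scene" or "top" or "wrist"; returns a dict with "frame" (480x640x3 uint8, red, green, blue), "range_z" (480x640 float32, mm along the optical axis (not along the pixel's ray), 0 where there is no reading), "fx", "fy", "cx", "cy" (pixels), "extrinsics" (4x4, takes a point from camera to world coordinates). Camera axes: x right, y down, z forward; pixel columns grow to the right and rows downward; lengths in mm; the calibration is good to about 2 mm. A picture is of the moment at which its call begins.
- close_job(): hands the job in; it is judged then, once.
The state is a dict: "time": time; "joint_positions": joint angles; "qd": joint speeds; "joint_torque": joint torques, N m; "ee_pos": TCP position; "ee_rot": TCP orientation; "force": force on the tool from outside, world axes, zero at the start; "ft_torque": the same for the moment, N m; "finger_gap": finger opening in mm; "finger_force": force on a finger pad.
Only numpy, scipy, OpenCV 4.12 (cv2) and the standard library are available. Lean on these libraries where they do the work, as an engineer would, in place of code of your own. Each camera call takes 0.05 s, during which the arm holds its last target. There are 200 camera calls.

## Working session

There is one attempt and no reset: what is moved stays moved. The work goes in short steps, Python scripts to look and compute and a tool call to move; the robot and the scene stay as the last step left them, time stands still between calls to the robot, and variables do not carry over. Pictures are saved under pics/ and viewed, at most 14 in all, crops included, and the job is handed in when it is done.

Besides the shell and the picture viewer there is one more tool, called after "Emit:" by a JSON object that holds its "api" and its "payload", one argument or row to a line. servo_tool: Moves the arm, as the interface text tells. Its arguments: {"type":"object","properties":{"slide":{"type":"array"},"spin":{"type":"array"},"hand":{"type":"number"},"force":{"type":"number"}},"required":["slide","spin"]}

```bash
mkdir -p pics; cat > h.py <<'E'
from plant import *
import numpy as np, cv2
def snap(n,f=None):
    s=snapshot(n)
    if f: cv2.imwrite('pics/'+f,s['frame'][:,:,::-1])
    np.savez('last_'+n,**s); return s
def load(n): return dict(np.load('last_'+n+'.npz'))
def ray(s,u,v,z):
    E=s['extrinsics'];d=E[:3,:3]@np.array([(u-s['cx'])/s['fx'],(v-s['cy'])/s['fy'],1]);o=E[:3,3]
    return o+d*(z-o[2])/d[2]
def cloud(s):
    v,u=np.mgrid[:480,:640];d=s['range_z'].astype(float)
    p=np.stack([(u-s['cx'])/s['fx']*d,(v-s['cy'])/s['fy']*d,d],-1)
    return p@s['extrinsics'][:3,:3].T+s['extrinsics'][:3,3]
E
python3 - <<'E'
from h import *
a=snap('top','top1.png');b=snap('scene','scene1.png')
for s in(a,b):print(s['extrinsics'].round(2),s['fx'],s['cx'],s['cy'])
o=get_obs();print(o['ee_pos'],o['ee_rot'],o['time'],o['finger_gap'])
E
```

```text
[[-2.0000e-02 -1.0000e+00  9.0000e-02  3.9858e+02]
 [-1.0000e+00  1.0000e-02 -3.0000e-02 -8.6860e+01]
 [ 3.0000e-02 -9.0000e-02 -1.0000e+00  9.9881e+02]
 [ 0.0000e+00  0.0000e+00  0.0000e+00  1.0000e+00]] 460.19209493561505 308.1362137311585 235.33815593072188
[[ 4.1000e-01  4.5000e-01 -7.9000e-01  1.1971e+03]
 [ 9.1000e-01 -2.2000e-01  3.4000e-01 -4.1723e+02]
 [-2.0000e-02 -8.6000e-01 -5.1000e-01  5.5034e+02]
 [ 0.0000e+00  0.0000e+00  0.0000e+00  1.0000e+00]] 469.5574897483496 328.417935739963 243.57002908651754
[ 192.38354777 -620.40415105  255.3303362 ] [ 9.88711496e-01  1.49829307e-01 -1.82459062e-04 -8.50800665e-04] 0.1 85.36613959236868
```

View pics/top1.png

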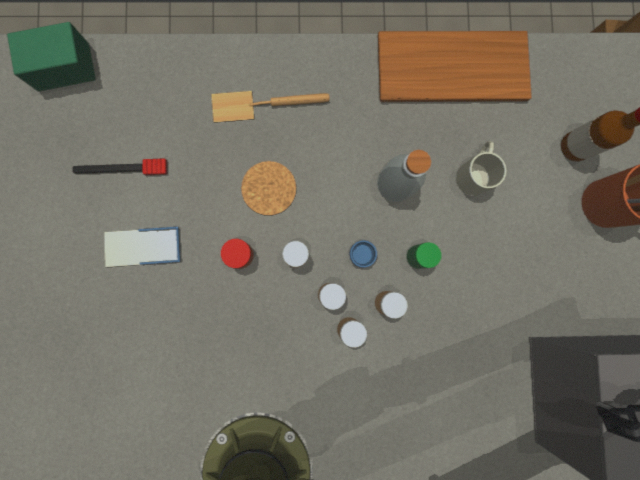

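View pics/scene1.png

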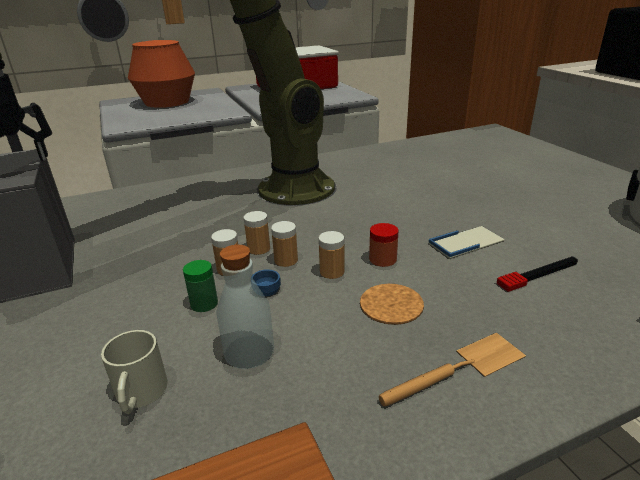

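The top view (right = −y, up = +x) shows:
- red-lidded jar (236,253)
- dish (363,254)
- mat (269,188)
- carafe stopper (418,162)
- rest (142,247), bowl to the right
- brush (120,168), head to the right
- green jar (428,256)
- mug (488,170)

White lids are at (296,254), (333,297), (354,334) and (394,305). The one at (296,254) has the largest y, so it is farthest to the robot's left and is the one meant. Next I confirm it in a crop and measure.

```bash
python3 - <<'E'
from h import *
s=load('top');f=s['frame'];cv2.imwrite('pics/crop1.png',cv2.resize(f[220:360,200:450,::-1],None,fx=3,fy=3))
hsv=cv2.cvtColor(f,cv2.COLOR_RGB2HSV);H,S,V=[hsv[...,i].astype(int) for i in range(3)]
def blobs(n,m,box,z):
    M=np.zeros((480,640),np.uint8);x0,y0,x1,y1=box;M[y0:y1,x0:x1]=m[y0:y1,x0:x1]
    cs,_=cv2.findContours(M,cv2.RETR_EXTERNAL,cv2.CHAIN_APPROX_NONE)
    for c in cs:
        if cv2.contourArea(c)<60: continue
        (u,v),w,a=cv2.minAreaRect(c);d=[ray(s,*p,z)[:2] for p in cv2.boxPoints(((u,v),w,a))]
        e=np.array(d);print(n,(round(u),round(v)),ray(s,u,v,z)[:2].round(1),'size',np.linalg.norm(e[1]-e[0]).round(),np.linalg.norm(e[2]-e[1]).round(), 'corners',e.round().tolist() if n in('rest','brush','head','blue') else '')
red=((H<8)|(H>172))&(S>180)&(V>90)
blobs('pepper',red,(210,230,262,275),75)
blobs('head',red,(130,150,180,185),16)
blobs('brush',(V<60)|red,(60,150,180,185),14)
blobs('dish',(H>95)&(H<125)&(S>100),(340,235,385,275),30)
blobs('blue',(H>95)&(H<125)&(S>90),(95,215,190,275),14)
blobs('rest',(V>150)|((H>95)&(H<125)&(S>90)),(95,215,190,275),10)
blobs('mat',(H<20)&(S>100)&(V>120),(235,155,305,220),6)
blobs('stopper',(H<15)&(S>120)&(V>100),(395,145,440,180),195)
blobs('white',(S<40)&(V>160),(280,235,420,352),85)
blobs('green',(H>50)&(H<75)&(S>150)&(V>100),(405,235,445,275),85)
blobs('mug',(S<60)&(V>140),(465,140,510,195),85)
c=cloud(s)
for n,(u,v) in dict(stop=(418,162),pep=(236,253),ses=(296,254),dish=(363,254),head=(154,167)).items():print(n,c[v,u].round(1))
E
```

```text
pepper (236, 253) [445.2  30.7] size 55.0 57.0 corners 
head (154, 166) [638.8 213.9] size 49.0 31.0 corners [[654.0, 239.0], [654.0, 189.0], [623.0, 189.0], [624.0, 238.0]]
brush (119, 166) [640.1 288. ] size 196.0 31.0 corners [[656.0, 386.0], [654.0, 190.0], [624.0, 190.0], [626.0, 385.0]]
dish (361, 255) [ 439.2 -227.6] size 45.0 48.0 corners 
rest (141, 247) [465.8 240.2] size 159.0 75.0 corners [[499.0, 322.0], [507.0, 164.0], [433.0, 158.0], [425.0, 316.0]]
mat (268, 188) [590.5 -31.6] size 116.0 119.0 corners 
stopper (418, 161) [ 599.5 -311.2] size 42.0 40.0 corners 
white (354, 334) [ 283.5 -200.2] size 49.0 48.0 corners 
white (394, 305) [ 337.4 -283. ] size 50.0 47.0 corners 
white (333, 296) [ 357.3 -160.5] size 49.0 49.0 corners 
white (295, 254) [442.4 -87.7] size 48.0 50.0 corners 
green (428, 254) [ 436.3 -352.8] size 47.0 46.0 corners 
mug (487, 168) [ 611.2 -482.2] size 76.0 85.0 corners 
stop [ 597.7 -310.3  194.6]
pep [445.6  29.9  77.4]
ses [441.3 -89.7  87.1]
dish [ 442.8 -235.     6.2]
head [636.9 213.2  14.7]
```

View pics/crop1.png

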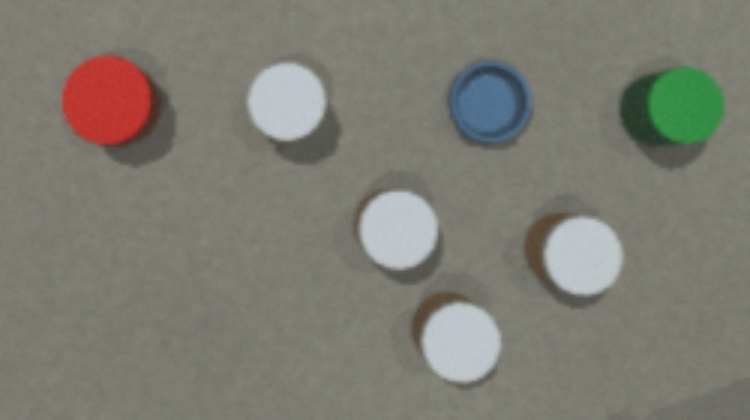

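The crop confirms it: the white lid at crop (287,101) is the leftmost of the four, between the red jar and the dish. I'm moving to the red jar first, with the gripper closing along x.

Emit:
{"api": "servo_tool", "payload": {
  "slide": [
    [47, 36, 0],
    [94, 72, 0],
    [142, 108, 0],
    [190, 144, 0],
    [237, 181, 0]
  ],
  "spin": [0.18, 0.36, 0.54, 0.72, 0.9],
  "hand": 85,
  "force": 40
}}

```text
time: 0.72
ee_pos: [430.7, -438.4, 256.0]
ee_rot: [0.823, 0.567, -0.0, -0.0]
force: [-0.4, -1.0, -0.1]
finger_gap: 84.8
finger_force: 0.0
```

Emit:
{"api": "servo_tool", "payload": {
  "slide": [
    [3, 60, -10],
    [6, 120, -20],
    [9, 180, -30],
    [12, 240, -50],
    [15, 300, -70]
  ],
  "spin": [0.18, 0.37, 0.37, 0.37, 0.37]
}}

```text
time: 1.35
ee_pos: [444.2, -139.5, 186.2]
ee_rot: [0.707, 0.707, -0.0, 0.0]
force: [1.2, -0.4, 0.6]
finger_gap: 85.4
finger_force: 0.0
```

Emit:
{"api": "servo_tool", "payload": {
  "slide": [
    [0, 50, 0],
    [0, 100, -5],
    [0, 150, -10],
    [0, 170, -15],
    [0, 170, -15]
  ],
  "spin": [0, 0, 0, 0, 0]
}}

```text
time: 1.98
ee_pos: [443.9, 30.0, 171.5]
ee_rot: [0.706, 0.708, -0.0, -0.0]
force: [-0.3, -0.9, -0.8]
finger_gap: 85.3
finger_force: 0.0
```

```bash
python3 - <<'E'
from h import *
s=snap('wrist','w1.png');b=snap('scene')
print(s['extrinsics'].round(2),s['fx'])
f=s['frame'];hsv=cv2.cvtColor(f,cv2.COLOR_RGB2HSV);H,S,V=[hsv[...,i].astype(int) for i in range(3)]
M=((((H<8)|(H>172))&(S>150)&(V>80))*255).astype(np.uint8)
c=max(cv2.findContours(M,0,1)[0],key=cv2.contourArea)
p=np.array([ray(s,*q[0],75)[:2] for q in c],np.float32);print('pepper',cv2.minEnclosingCircle(p))
E
```

```text
[[ 1.0000e+00  0.0000e+00  0.0000e+00  4.4388e+02]
 [ 0.0000e+00 -9.5000e-01 -3.1000e-01  1.0856e+02]
 [-0.0000e+00  3.1000e-01 -9.5000e-01  2.8932e+02]
 [ 0.0000e+00  0.0000e+00  0.0000e+00  1.0000e+00]] 340.27402566805995
pepper ((448.298095703125, 33.46711730957031), 29.64956283569336)
```

View pics/w1.png

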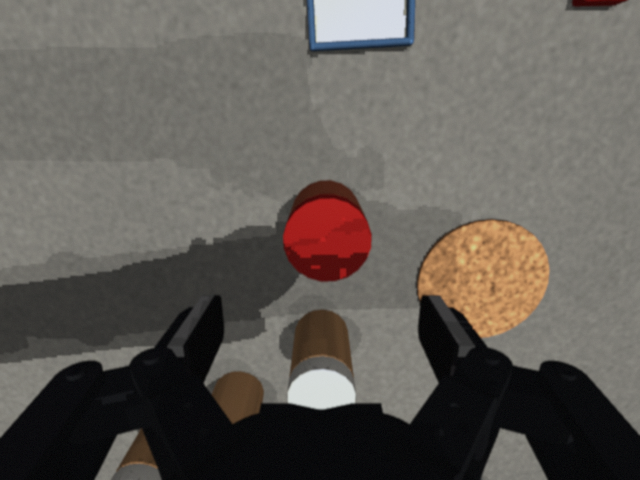

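The wrist view shows the red lid between the fingers at (327,238) and the mat at (484,277). Descending and gripping.

Emit:
{"api": "servo_tool", "payload": {
  "slide": [
    [2, 1, -40],
    [2, 1, -80],
    [2, 1, -105],
    [2, 1, -115],
    [2, 1, -115]
  ],
  "spin": [0, 0, 0, 0, 0]
}}

```text
time: 2.7
ee_pos: [446.5, 28.8, 56.8]
ee_rot: [0.708, 0.707, -0.0, -0.0]
force: [-0.1, 0.1, 1.0]
finger_gap: 85.2
finger_force: 0.0
```

Emit:
{"api": "servo_tool", "payload": {
  "slide": [
    [0, 0, 0],
    [0, 0, 0],
    [0, 0, 0],
    [0, 0, 0],
    [0, 0, 0]
  ],
  "spin": [0, 0, 0, 0, 0],
  "hand": 45
}}

```text
time: 3.32
ee_pos: [447.7, 29.4, 58.2]
ee_rot: [0.707, 0.707, 0.001, 0.001]
force: [-0.9, 0.2, 7.1]
finger_gap: 59.4
finger_force: 43.0
```

Emit:
{"api": "servo_tool", "payload": {
  "slide": [
    [0, 0, 10],
    [0, 0, 30],
    [0, 0, 50],
    [0, 0, 50],
    [0, 0, 50]
  ],
  "spin": [0, 0, 0, 0, 0]
}}

```text
time: 3.95
ee_pos: [445.8, 29.5, 106.3]
ee_rot: [0.707, 0.707, -0.0, -0.0]
force: [0.5, 0.3, -2.7]
finger_gap: 59.0
finger_force: 44.1
```

```bash
python3 - <<'E'
from h import *
s=snap('scene');c=cloud(s);o=get_obs();t=o['ee_pos'];print(t,o['finger_gap'])
# lowest finger points: dark pixels near fingers
d=s['frame'].max(-1)<60
for sx in(-1,1):
    m=d&(abs(c[...,0]-t[0]-sx*38)<15)&(abs(c[...,1]-t[1])<16)&(c[...,2]>30)&(s['range_z']>0)
    print(sx,m.sum(),np.sort(c[...,2][m])[:12].round(), )
f=load('wrist')
w=snap('wrist');f=w['frame'];hsv=cv2.cvtColor(f,cv2.COLOR_RGB2HSV);H,S,V=[hsv[...,i].astype(int) for i in range(3)]
def circ(M,z):
    q=max(cv2.findContours((M*255).astype(np.uint8),0,1)[0],key=cv2.contourArea)
    p=np.array([ray(w,*k[0],z)[:2] for k in q],np.float32);print(cv2.minEnclosingCircle(p),p.min(0),p.max(0))
circ((H>5)&(H<20)&(S>100)&(V>120)&(np.arange(640)>370),6)
circ(((H<8)|(H>172))&(S>150)&(V>80),125)
E
```

```text
[445.64066741  29.51402362 106.03398358] 59.65459247403538
-1 190 [115. 118. 119. 120. 121. 121. 121. 121. 122. 122. 122. 122.]
1 2594 [87. 88. 88. 88. 90. 90. 90. 91. 93. 93. 93. 94.]
((593.0005493164062, -30.459741592407227), 59.674842834472656) [533.32904 -81.04486] [652.1273    29.142784]
((446.4976501464844, 52.88930130004883), 28.72216033935547) [419.17795   41.765297] [473.15308  81.42769]
```

Emit:
{"api": "servo_tool", "payload": {
  "slide": [
    [40, -16, 0],
    [80, -34, 0],
    [120, -50, 0],
    [146, -62, 0],
    [146, -62, 0]
  ],
  "spin": [0, 0, 0, 0, 0]
}}

```text
time: 4.68
ee_pos: [593.4, -33.7, 105.2]
ee_rot: [0.708, 0.706, -0.0, -0.001]
force: [-0.8, 0.0, -2.8]
finger_gap: 59.4
finger_force: 44.6
```

Emit:
{"api": "servo_tool", "payload": {
  "slide": [
    [0, 0, -20],
    [0, 0, -32],
    [0, 0, -38],
    [0, 0, -41],
    [0, 0, -41]
  ],
  "spin": [0, 0, 0, 0, 0]
}}

```text
time: 5.3
ee_pos: [592.5, -32.3, 66.0]
ee_rot: [0.707, 0.707, 0.0, 0.0]
force: [0.4, 0.1, -3.7]
finger_gap: 59.0
finger_force: 44.6
```

```bash
cat > vis.py <<'E'
from h import *
w=snap('wrist');f=w['frame'];hsv=cv2.cvtColor(f,cv2.COLOR_RGB2HSV);H,S,V=[hsv[...,i].astype(int) for i in range(3)]
o=get_obs();print(o['ee_pos'].round(1),o['force'].round(1),round(o['finger_gap'],1),o['time'])
E
python3 - <<'E'
from h import *
o=get_obs();print(o['ee_pos'],o['force'],o['finger_gap'])
s=snap('top','top2.png');cv2.imwrite('pics/c2.png',cv2.resize(s['frame'][130:280,180:330,::-1],None,fx=4,fy=4))
E
```

```text
[592.54424661 -32.29557313  66.01900747] [ 0.40497459  0.06856662 -3.69458221] 59.00830366354696
```

View pics/c2.png

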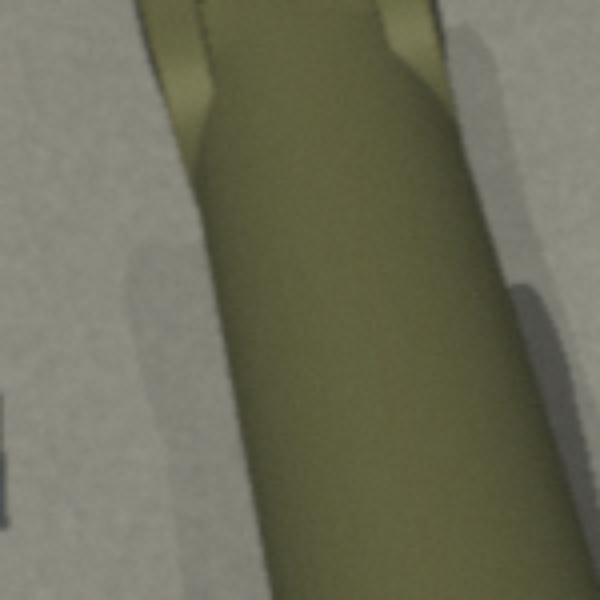

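The arm hides the mat, so I lower until force shows and then release.

Emit:
{"api": "servo_tool", "payload": {
  "slide": [
    [0, 0, -1],
    [0, 0, -2],
    [0, 0, -2]
  ],
  "spin": [0, 0, 0]
}}

```text
time: 5.72
ee_pos: [592.7, -32.4, 64.3]
ee_rot: [0.707, 0.707, 0.0, 0.0]
force: [-0.4, 0.4, 0.2]
finger_gap: 59.5
finger_force: 44.7
```

Emit:
{"api": "servo_tool", "payload": {
  "slide": [
    [0, 0, 0],
    [0, 0, 0],
    [0, 0, 20],
    [0, 0, 70],
    [0, 0, 120]
  ],
  "spin": [0, 0, 0, 0, 0],
  "hand": 85
}}

```text
time: 6.35
ee_pos: [592.6, -32.1, 186.5]
ee_rot: [0.707, 0.707, 0.0, 0.0]
force: [0.6, -0.5, 0.1]
finger_gap: 84.7
finger_force: 0.0
```

Emit:
{"api": "servo_tool", "payload": {
  "slide": [
    [-35, -45, 0],
    [-70, -90, 0],
    [-105, -140, 0],
    [-151, -185, 0],
    [-151, -200, 0]
  ],
  "spin": [0, 0, 0, 0, 0]
}}

```text
time: 6.98
ee_pos: [438.5, -236.1, 185.2]
ee_rot: [0.709, 0.705, -0.001, 0.001]
force: [0.6, 0.1, 0.5]
finger_gap: 84.5
finger_force: 0.0
```

Emit:
{"api": "servo_tool", "payload": {
  "slide": [
    [0, 0, 0],
    [0, 0, 0]
  ],
  "spin": [0, 0]
}}

```text
time: 7.22
ee_pos: [443.0, -230.5, 184.5]
ee_rot: [0.706, 0.708, 0.001, 0.0]
force: [0.6, 1.1, 0.7]
finger_gap: 84.7
finger_force: 0.0
```

```bash
cat > m.py <<'E'
from vis import *
cv2.imwrite('pics/w2.png',f[:,:,::-1])
def circ(n,M,z,s=w):
    for q in cv2.findContours((M*255).astype(np.uint8),0,1)[0]:
        if cv2.contourArea(q)<150: continue
        p=np.array([ray(s,*k[0],z)[:2] for k in q],np.float32);c,r=cv2.minEnclosingCircle(p);print(n,q.mean((0,1)).round(),np.round(c,1),round(r,1))
circ('dish',(H>95)&(H<125)&(S>80),30)
t=snap('top');h=cv2.cvtColor(t['frame'],cv2.COLOR_RGB2HSV).astype(int);H,S,V=[h[...,i] for i in range(3)]
circ('pep',((H<8)|(H>172))&(S>180)&(V>90),81,t)
circ('mat',(H>5)&(H<20)&(S>100)&(V>110),6,t)
E
python3 m.py
```

```text
[ 442.9 -230.3  184.2] [-0.3  0.3  0.5] 85.0 7.275
dish [323. 220.] [ 444.8 -230.5] 29.7
pep [265. 181.] [589.7 -30.2] 29.4
pep [154. 166.] [624. 193.] 24.8
mat [268. 188.] [591.  -31.9] 59.5
mat [419. 161.] [ 646.4 -363.7] 27.1
mat [258. 104.] [775.  -38.9] 130.2
mat [454.  65.] [ 867.8 -454.5] 187.2
```

View pics/w2.png

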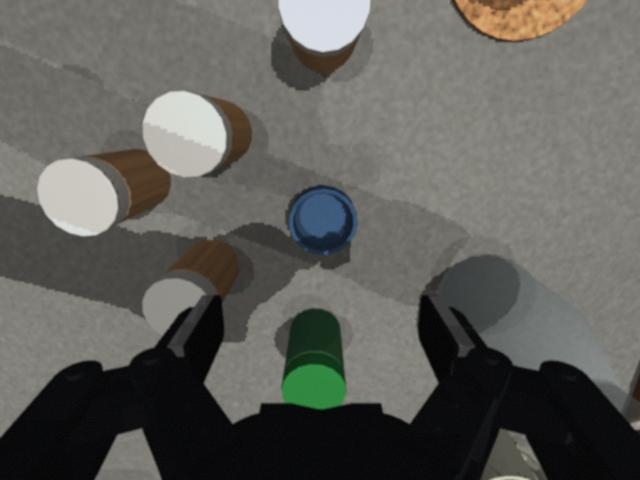

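The dish sits at (323,220), centred between the fingers. The red jar stands about 2 mm from the mat centre. Grasping the dish by its upper band.

Emit:
{"api": "servo_tool", "payload": {
  "slide": [
    [1, 0, -50],
    [1, 0, -100],
    [1, 0, -135],
    [1, 0, -151],
    [1, 0, -151]
  ],
  "spin": [0, 0, 0, 0, 0]
}}

```text
time: 7.95
ee_pos: [442.6, -231.4, 32.4]
ee_rot: [0.707, 0.708, 0.0, -0.001]
force: [0.1, 0.3, 0.4]
finger_gap: 85.1
finger_force: 0.0
```

Emit:
{"api": "servo_tool", "payload": {
  "slide": [
    [0, 0, 0],
    [0, 0, 0],
    [0, 0, 0],
    [0, 0, 0],
    [0, 0, 0]
  ],
  "spin": [0, 0, 0, 0, 0],
  "hand": 45,
  "force": 30
}}

```text
time: 8.57
ee_pos: [443.9, -233.0, 34.7]
ee_rot: [0.707, 0.707, 0.0, 0.002]
force: [-0.3, 0.8, 5.9]
finger_gap: 56.3
finger_force: 32.1
```

Emit:
{"api": "servo_tool", "payload": {
  "slide": [
    [0, 0, 15],
    [0, 0, 60],
    [0, 0, 110],
    [0, 0, 150],
    [0, 0, 150]
  ],
  "spin": [0, 0, 0, 0, 0]
}}

```text
time: 9.2
ee_pos: [444.6, -233.4, 187.3]
ee_rot: [0.707, 0.707, 0.0, 0.004]
force: [0.1, -0.9, -1.4]
finger_gap: 55.9
finger_force: 32.6
```

```bash
python3 - <<'E'
from vis import *
c=cloud(w);m=(H>95)&(H<125)&(S>80);print(m.sum());p=c[m];print(p.min(0),p.max(0),np.percentile(p,[2,50,98],axis=0).round(1))
E
```

```text
[ 443.2 -232.9  185. ] [-0.1  0.1 -2.1] 55.9 9.25
16934
[ 378.26314254 -259.90033916  155.57423547] [ 509.77917132 -154.23553305  304.730519  ] [[ 391.8 -257.4  157.1]
 [ 444.1 -234.7  172.7]
 [ 495.7 -204.   255.6]]
```

```bash
python3 - <<'E'
from vis import *
cv2.imwrite('pics/w3.png',cv2.resize(f[180:400,170:470,::-1],None,fx=2.5,fy=2.5))
s=snap('scene');c=cloud(s);h=cv2.cvtColor(s['frame'],cv2.COLOR_RGB2HSV).astype(int)
m=(h[...,0]>95)&(h[...,0]<125)&(h[...,1]>80)&(abs(c[...,0]-444)<60)&(abs(c[...,1]+232)<60);print(m.sum(),np.percentile(c[m],[1,50,99],axis=0).round(1));v,u=np.where(m);print(u.mean(),v.mean())
u0,v0=int(u.mean()),int(v.mean());cv2.imwrite('pics/s3.png',cv2.resize(s['frame'][v0-60:v0+60,u0-80:u0+80,::-1],None,fx=4,fy=4))
E
```

```text
[ 442.3 -232.4  183.4] [-0.   0.  -1.3] 55.7 9.3
642 [[ 412.  -268.1  150.7]
 [ 461.6 -241.9  176.4]
 [ 503.3 -200.9  354.4]]
253.51557632398755 193.0576323987539
```

View pics/s3.png

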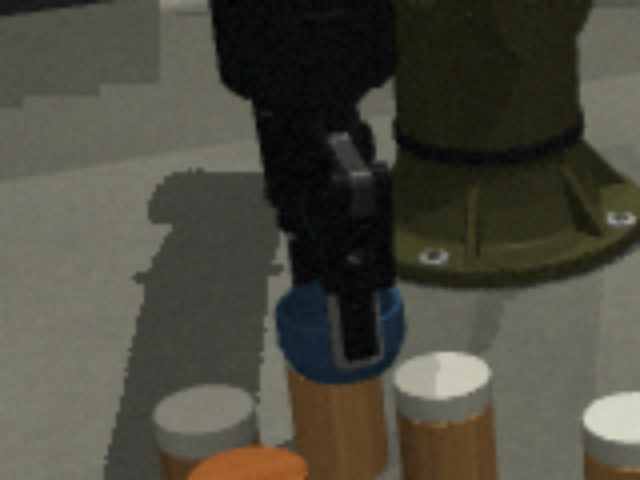

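The dish hangs level between the pads, with the tips above its underside. Carrying it to the red jar.

Emit:
{"api": "servo_tool", "payload": {
  "slide": [
    [30, 40, 0],
    [65, 85, 0],
    [100, 135, 0],
    [135, 180, 0],
    [148, 201, 0]
  ],
  "spin": [0, 0, 0, 0, 0]
}}

```text
time: 9.98
ee_pos: [590.8, -27.0, 181.1]
ee_rot: [0.705, 0.709, 0.0, -0.002]
force: [-0.3, 0.5, -0.8]
finger_gap: 56.0
finger_force: 32.6
```

Emit:
{"api": "servo_tool", "payload": {
  "slide": [
    [0, 0, -20],
    [0, 0, -40],
    [0, 0, -50],
    [0, 0, -55],
    [0, 0, -55]
  ],
  "spin": [0, 0, 0, 0, 0]
}}

```text
time: 10.6
ee_pos: [590.3, -32.1, 127.7]
ee_rot: [0.707, 0.707, -0.0, 0.0]
force: [0.1, -0.1, -1.1]
finger_gap: 56.0
finger_force: 32.5
```

```bash
python3 - <<'E'
from vis import *
cv2.imwrite('pics/w4.png',f[:,:,::-1])
o=[get_obs()['ee_pos'] for _ in range(3)];print(o)
s=snap('scene','s4f.png');cv2.imwrite('pics/s4.png',cv2.resize(s['frame'][180:340,310:480,::-1],None,fx=3.5,fy=3.5))
E
```

```text
[590.7 -31.8 128.3] [ 0.4 -0.1 -0.4] 55.9 10.65
[array([590.68957498, -31.84651596, 128.25834318]), array([590.68957498, -31.84651596, 128.25834318]), array([590.68957498, -31.84651596, 128.25834318])]
```

View pics/s4.png

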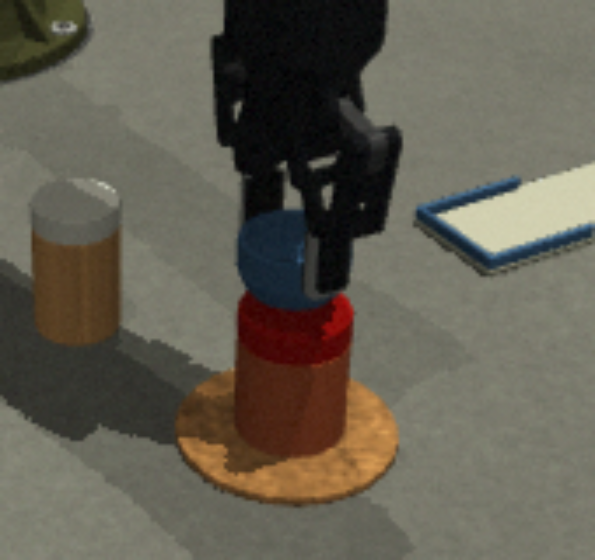

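The dish is aligned over the lid. Lowering gently.

Emit:
{"api": "servo_tool", "payload": {
  "slide": [
    [0, 0, -5],
    [0, 0, -9],
    [0, 0, -11],
    [0, 0, -12],
    [0, 0, -12]
  ],
  "spin": [0, 0, 0, 0, 0]
}}

```text
time: 11.32
ee_pos: [590.6, -31.3, 115.9]
ee_rot: [0.707, 0.707, 0.0, 0.0]
force: [-0.8, 0.8, -1.5]
finger_gap: 55.9
finger_force: 32.6
```

Emit:
{"api": "servo_tool", "payload": {
  "slide": [
    [0, 0, -1],
    [0, 0, -1]
  ],
  "spin": [0, 0]
}}

```text
time: 11.58
ee_pos: [590.7, -31.3, 115.8]
ee_rot: [0.707, 0.707, 0.0, 0.0]
force: [-2.1, 0.2, 5.6]
finger_gap: 55.8
finger_force: 33.1
```

Emit:
{"api": "servo_tool", "payload": {
  "slide": [
    [0, 0, 0],
    [0, 0, 0],
    [0, 0, 5],
    [0, 0, 45],
    [0, 0, 85]
  ],
  "spin": [0, 0, 0, 0, 0],
  "hand": 85
}}

```text
time: 12.2
ee_pos: [590.2, -31.3, 200.8]
ee_rot: [0.707, 0.707, -0.0, -0.0]
force: [1.0, 0.4, 0.7]
finger_gap: 84.9
finger_force: 0.0
```

```bash
python3 - <<'E'
from vis import *
from m import circ
w=snap('wrist');cv2.imwrite('pics/w5.png',w['frame'][:,:,::-1]);h=cv2.cvtColor(w['frame'],cv2.COLOR_RGB2HSV).astype(int)
circ('dish',(h[...,0]>95)&(h[...,0]<125)&(h[...,1]>80),111,w)
circ('ped',((h[...,0]<8)|(h[...,0]>172))&(h[...,1]>120)&(h[...,2]>50),81,w)
E
```

```text
[593.4 -30.9 207. ] [1.7 0.2 3.1] 84.9 12.25
dish [321. 243.] [590.5 -57.8] 41.2
pep [154. 166.] [622.9 193. ] 25.3
mat [419. 161.] [ 646.1 -363.9] 27.2
mat [307.  98.] [ 794.1 -119.6] 47.3
mat [454.  65.] [ 868.1 -453.4] 187.1
dish [315. 241.] [590.9 -28.2] 29.5
ped [322. 198.] [594.9 -18.9] 29.0
```

View pics/w5.png

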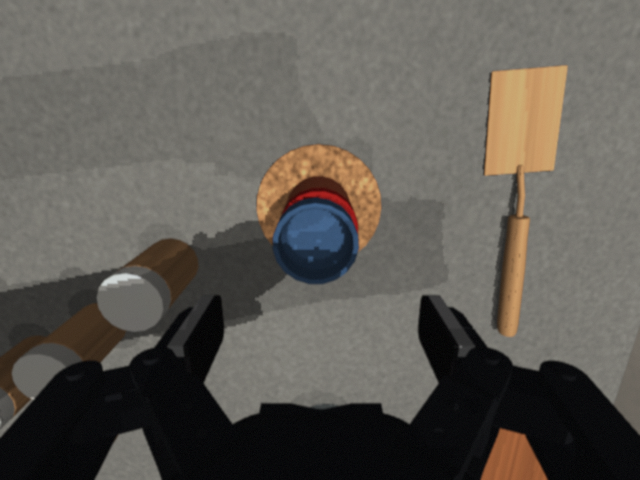

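The dish sits at (316,243), about 2 mm off the lid centre. Next is the white-lidded jar.

Emit:
{"api": "servo_tool", "payload": {
  "slide": [
    [-50, -19, 0],
    [-100, -38, 0],
    [-148, -57, 0],
    [-148, -57, -25],
    [-148, -57, -25]
  ],
  "spin": [0, 0, 0, 0, 0]
}}

```text
time: 12.98
ee_pos: [440.4, -88.5, 173.2]
ee_rot: [0.707, 0.707, -0.001, -0.001]
force: [-0.7, 0.4, 0.7]
finger_gap: 85.1
finger_force: 0.0
```

```bash
python3 - <<'E'
from vis import *
def circ(n,M,z,s=w):
    for q in cv2.findContours((M*255).astype(np.uint8),0,1)[0]:
        if cv2.contourArea(q)<150: continue
        p=np.array([ray(s,*k[0],z)[:2] for k in q],np.float32);c,r=cv2.minEnclosingCircle(p);print(n,q.mean((0,1)).round(),np.round(c,1),round(r,1))
c=cloud(w);circ('ses',(abs(c[...,2]-86)<5)&(S<60)&(V>90),85)
E
```

```text
[441.7 -88.1 174.2] [ 0.6  0.1 -0.1] 84.8 13.025
ses [510. 464.] [ 596.8 -283.7] 24.0
ses [112. 364.] [ 288.5 -177.1] 9.8
ses [227. 348.] [ 366.  -162.2] 24.1
ses [328. 246.] [444.7 -87.3] 26.2
```

Emit:
{"api": "servo_tool", "payload": {
  "slide": [
    [2, 1, -40],
    [2, 1, -80],
    [2, 1, -105],
    [2, 1, -112],
    [2, 1, -112]
  ],
  "spin": [0, 0, 0, 0, 0]
}}

```text
time: 13.65
ee_pos: [445.2, -86.9, 63.2]
ee_rot: [0.707, 0.707, 0.0, -0.0]
force: [0.1, -0.1, 1.2]
finger_gap: 85.3
finger_force: 0.0
```

Emit:
{"api": "servo_tool", "payload": {
  "slide": [
    [0, 0, 0],
    [0, 0, 0],
    [0, 0, 0],
    [0, 0, 0],
    [0, 0, 0]
  ],
  "spin": [0, 0, 0, 0, 0],
  "hand": 40,
  "force": 40
}}

```text
time: 14.28
ee_pos: [445.2, -87.7, 64.0]
ee_rot: [0.707, 0.707, 0.0, 0.001]
force: [-1.8, 0.8, 6.5]
finger_gap: 51.3
finger_force: 41.5
```

Emit:
{"api": "servo_tool", "payload": {
  "slide": [
    [0, 0, 10],
    [0, 0, 40],
    [0, 0, 60],
    [0, 0, 60],
    [0, 0, 60]
  ],
  "spin": [0, 0, 0, 0, 0]
}}

```text
time: 14.9
ee_pos: [443.7, -87.4, 122.1]
ee_rot: [0.707, 0.707, -0.0, -0.0]
force: [0.4, 0.1, -2.7]
finger_gap: 51.4
finger_force: 42.7
```

Emit:
{"api": "servo_tool", "payload": {
  "slide": [
    [40, -22, 0],
    [85, -47, 0],
    [130, -72, 0],
    [151, -84, 0],
    [151, -84, 0]
  ],
  "spin": [0, 0, 0, 0, 0]
}}

```text
time: 15.52
ee_pos: [595.7, -172.1, 120.5]
ee_rot: [0.708, 0.707, 0.0, -0.002]
force: [-1.1, 0.9, -2.7]
finger_gap: 51.1
finger_force: 43.2
```

Emit:
{"api": "servo_tool", "payload": {
  "slide": [
    [0, 0, -30],
    [0, 0, -48],
    [0, 0, -54],
    [0, 0, -56],
    [0, 0, -56]
  ],
  "spin": [0, 0, 0, 0, 0]
}}

```text
time: 16.15
ee_pos: [595.9, -171.4, 67.6]
ee_rot: [0.707, 0.707, 0.0, 0.001]
force: [0.4, -0.3, -2.7]
finger_gap: 51.4
finger_force: 43.3
```

Emit:
{"api": "servo_tool", "payload": {
  "slide": [
    [0, 0, -1],
    [0, 0, -2],
    [0, 0, -2]
  ],
  "spin": [0, 0, 0]
}}

```text
time: 16.52
ee_pos: [595.5, -171.4, 65.0]
ee_rot: [0.707, 0.707, 0.0, 0.0]
force: [0.4, 0.5, -3.7]
finger_gap: 51.0
finger_force: 43.3
```

Emit:
{"api": "servo_tool", "payload": {
  "slide": [
    [0, 0, -1],
    [0, 0, -2],
    [0, 0, -2]
  ],
  "spin": [0, 0, 0]
}}

```text
time: 16.9
ee_pos: [595.7, -171.4, 64.1]
ee_rot: [0.707, 0.707, -0.0, 0.0]
force: [-3.1, 0.9, 5.1]
finger_gap: 50.9
finger_force: 44.0
```

Emit:
{"api": "servo_tool", "payload": {
  "slide": [
    [0, 0, 0],
    [0, 0, 0],
    [0, 0, 20],
    [0, 0, 70],
    [0, 0, 125]
  ],
  "spin": [0, 0, 0, 0, 0],
  "hand": 85
}}

```text
time: 17.52
ee_pos: [595.3, -171.2, 190.0]
ee_rot: [0.707, 0.707, 0.0, -0.0]
force: [1.0, -0.8, 0.5]
finger_gap: 84.8
finger_force: 0.0
```

Emit:
{"api": "servo_tool", "payload": {
  "slide": [
    [5, 58, 0],
    [10, 116, 0],
    [16, 174, 0],
    [22, 232, 0],
    [28, 290, 0]
  ],
  "spin": [0, 0, 0, 0, 0]
}}

```text
time: 18.15
ee_pos: [624.0, 120.4, 189.7]
ee_rot: [0.707, 0.707, 0.001, 0.001]
force: [0.0, 0.9, 0.1]
finger_gap: 84.6
finger_force: 0.0
```

Emit:
{"api": "servo_tool", "payload": {
  "slide": [
    [6, 58, 0],
    [12, 116, -10],
    [16, 154, -25],
    [16, 154, -25],
    [16, 154, -25]
  ],
  "spin": [0, 0, 0, 0, 0],
  "hand": 45
}}

```text
time: 18.77
ee_pos: [640.1, 271.8, 163.8]
ee_rot: [0.707, 0.707, 0.0, 0.001]
force: [0.2, -0.8, 0.5]
finger_gap: 44.7
finger_force: 0.0
```

```bash
python3 - <<'E'
from vis import *
cv2.imwrite('pics/w6.png',f[:,:,::-1])
c=cloud(w)
def rect(n,M,z,s):
    q=max(cv2.findContours((M*255).astype(np.uint8),0,1)[0],key=cv2.contourArea)
    p=np.array([ray(s,*k[0],z)[:2] for k in q],np.float32);r=cv2.minAreaRect(p);b=cv2.boxPoints(r);print(n,np.round(r[0],1),np.round(r[1],1),b.round(1).tolist())
red=((H<8)|(H>172))&(S>130)&(V>60)
rect('head',red,16,w)
g=(abs(c[...,0]-640)<40)&(abs(c[...,1]-300)<100)&(c[...,2]<40)
rect('handle',(V<70)&g&~red,14,w)
t=snap('top');h=cv2.cvtColor(t['frame'],cv2.COLOR_RGB2HSV).astype(int)
s=load('scene')
v,u=np.mgrid[:480,:640];m=((h[...,2]>150)|((h[...,0]>95)&(h[...,0]<125)&(h[...,1]>90)))&(u>95)&(u<190)&(v>215)&(v<275)
rect('rest',m,10,t)
rr=(h[...,0]>95)&(h[...,0]<125)&(h[...,1]>90)&(u>95)&(u<190)&(v>215)&(v<275);rect('rim',rr,14,t)
E
```

```text
[640.5 270.9 163.9] [-0.1 -1.1 -0.5] 44.9 18.825
head [641.5 216.4] [32.9 50.2] [[624.5999755859375, 241.10000610351562], [625.5, 191.0], [658.4000244140625, 191.60000610351562], [657.5, 241.8000030517578]]
handle [633.1 314. ] [ 44.7 149.5] [[609.5, 388.3999938964844], [612.0999755859375, 238.89999389648438], [656.7999877929688, 239.6999969482422], [654.2000122070312, 389.1000061035156]]
rest [469.8 174.4] [72.4 32.9] [[431.29998779296875, 164.89999389648438], [451.70001220703125, 139.10000610351562], [508.3999938964844, 184.0], [488.0, 209.8000030517578]]
rim [436.4 160. ] [3.  7.4] [[432.70001220703125, 161.60000610351562], [437.8999938964844, 156.3000030517578], [440.1000061035156, 158.5], [434.8999938964844, 163.6999969482422]]
```

View pics/w6.png

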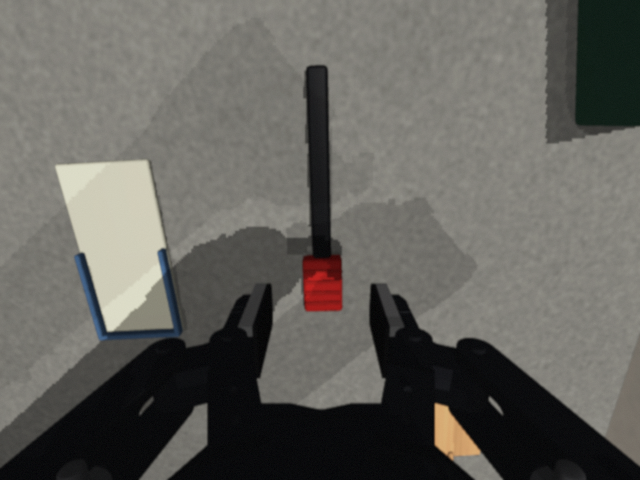

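The wrist view shows the brush with its head at (322,284) and handle end at (317,67). The rest's open end is at (56,165)–(150,160), and its closed end at (102,338)–(181,335).

```bash
python3 - <<'E'
from h import *
w=load('wrist');R=lambda u,v,z:ray(w,u,v,z)[:2]
a,b=R(317,67,14),R(320.5,256,14);print('handle',a,b)
hd=b-a;hd/=np.linalg.norm(hd);print('ang brush',np.arctan2(hd[1],hd[0]),'mid',a+100*hd)
c=[R(56,165,6),R(150,160,6),R(102,338,10),R(181,335,10)];print(np.round(c,1))
o=(c[0]+c[1])/2;e=(c[2]+c[3])/2;d=(e-o)/np.linalg.norm(e-o);print('rest ang',np.arctan2(d[1],d[0]),'len',np.linalg.norm(e-o),'origin',o+110*d,e-50*d)
O=(o+110*d+e-50*d)/2;print('brush mid target',O-75*d)
E
```

```text
handle [637.77262683 387.54828805] [640.2460257  242.26954055]
ang brush -1.553772777376523 mid [639.47489955 287.56277776]
[[428.7 317.4]
 [504.4 321.4]
 [436.3 158.4]
 [510.5 161.6]]
rest ang -1.5278975404344948 len 159.53110774767578 origin [471.27610303 209.50329124] [471.25599429 209.97175211]
brush mid target [468.04962643 284.66852079]
```

Emit:
{"api": "servo_tool", "payload": {
  "slide": [
    [0, 4, -50],
    [0, 4, -100],
    [0, 4, -125],
    [0, 4, -136],
    [0, 4, -136]
  ],
  "spin": [0, 0, 0, 0, 0]
}}

```text
time: 19.5
ee_pos: [640.1, 276.5, 27.6]
ee_rot: [0.707, 0.707, 0.0, 0.0]
force: [-0.8, 0.4, 0.3]
finger_gap: 44.9
finger_force: 0.0
```

Emit:
{"api": "servo_tool", "payload": {
  "slide": [
    [0, 0, 0],
    [0, 0, 0],
    [0, 0, 0],
    [0, 0, 0],
    [0, 0, 0]
  ],
  "spin": [0, 0, 0, 0, 0],
  "hand": 5,
  "force": 40
}}

```text
time: 20.12
ee_pos: [640.7, 277.3, 29.0]
ee_rot: [0.707, 0.707, 0.001, 0.001]
force: [-0.4, -0.9, 6.1]
finger_gap: 14.4
finger_force: 41.1
```

Emit:
{"api": "servo_tool", "payload": {
  "slide": [
    [0, 0, 10],
    [0, 0, 40],
    [0, 0, 60],
    [0, 0, 60],
    [0, 0, 60]
  ],
  "spin": [0, 0, 0.03, 0.03, 0.03]
}}

```text
time: 20.75
ee_pos: [639.0, 276.1, 86.0]
ee_rot: [0.696, 0.718, -0.001, -0.0]
force: [0.5, -0.1, -0.5]
finger_gap: 14.7
finger_force: 40.3
```

Emit:
{"api": "servo_tool", "payload": {
  "slide": [
    [-45, -1, 0],
    [-95, -2, 0],
    [-145, -3, 0],
    [-171, -3, 0],
    [-171, -3, 0]
  ],
  "spin": [0, 0, 0, 0, 0]
}}

```text
time: 21.38
ee_pos: [465.9, 273.2, 85.8]
ee_rot: [0.696, 0.718, -0.001, 0.0]
force: [0.1, -1.3, -0.7]
finger_gap: 15.0
finger_force: 40.3
```

```bash
python3 - <<'E'
from vis import *
s=snap('scene');cv2.imwrite('pics/s7.png',cv2.resize(np.hstack([s['frame'][130:290,400:600,::-1],f[120:440:2,120:520:2,::-1]]),None,fx=2,fy=2))
E
```

```text
[467.9 273.   86.2] [ 0.5 -0.7 -0.4] 14.9 21.425
```

View pics/s7.png

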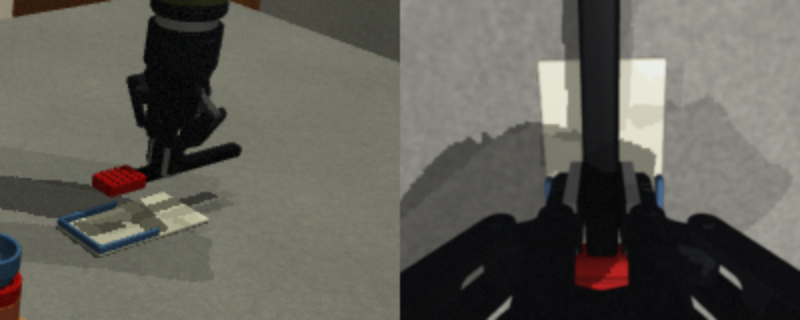

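The brush is held level and lined up with the rest. Lowering it in.

Emit:
{"api": "servo_tool", "payload": {
  "slide": [
    [0, 0, -25],
    [0, 0, -42],
    [0, 0, -48],
    [0, 0, -50],
    [0, 0, -50]
  ],
  "spin": [0, 0, 0, 0, 0]
}}

```text
time: 22.1
ee_pos: [468.8, 273.9, 37.2]
ee_rot: [0.696, 0.718, 0.0, 0.0]
force: [-0.2, 0.4, -0.0]
finger_gap: 14.7
finger_force: 40.3
```

Emit:
{"api": "servo_tool", "payload": {
  "slide": [
    [0, 0, -1],
    [0, 0, -2],
    [0, 0, -2]
  ],
  "spin": [0, 0, 0]
}}

```text
time: 22.48
ee_pos: [468.6, 273.6, 35.0]
ee_rot: [0.696, 0.718, 0.0, 0.0]
force: [-0.0, 0.2, -0.5]
finger_gap: 14.3
finger_force: 40.3
```

Emit:
{"api": "servo_tool", "payload": {
  "slide": [
    [0, 0, -1],
    [0, 0, -1]
  ],
  "spin": [0, 0]
}}

```text
time: 22.72
ee_pos: [468.6, 273.6, 34.9]
ee_rot: [0.696, 0.718, -0.0, 0.001]
force: [-2.7, -2.0, 8.1]
finger_gap: 14.6
finger_force: 41.3
```

Emit:
{"api": "servo_tool", "payload": {
  "slide": [
    [0, 0, 1],
    [0, 0, 1],
    [0, 0, 20],
    [0, 0, 75],
    [0, 0, 135]
  ],
  "spin": [0, 0, 0, 0, 0],
  "hand": 45
}}

```text
time: 23.35
ee_pos: [468.0, 273.7, 170.9]
ee_rot: [0.696, 0.718, -0.0, -0.0]
force: [1.2, -0.1, 0.9]
finger_gap: 45.0
finger_force: 0.0
```

Emit:
{"api": "servo_tool", "payload": {
  "slide": [
    [0, -50, 20],
    [0, -105, 40],
    [0, -160, 60],
    [0, -215, 80],
    [0, -270, 80]
  ],
  "spin": [0, 0, 0, 0, 0]
}}

```text
time: 23.98
ee_pos: [469.4, 2.4, 251.9]
ee_rot: [0.696, 0.718, 0.001, 0.003]
force: [1.3, 0.7, -0.5]
finger_gap: 45.1
finger_force: 0.0
```

Emit:
{"api": "servo_tool", "payload": {
  "slide": [
    [-5, -55, 0],
    [-10, -110, 0],
    [-10, -170, 0],
    [-10, -230, 0],
    [-10, -230, 0]
  ],
  "spin": [0, 0, 0, 0, 0]
}}

```text
time: 24.6
ee_pos: [457.2, -231.6, 249.4]
ee_rot: [0.699, 0.715, -0.0, 0.0]
force: [-0.3, 0.9, -1.1]
finger_gap: 45.2
finger_force: 0.0
```

```bash
python3 - <<'E'
from h import *
s=snap('top','top9.png');h=cv2.cvtColor(s['frame'],cv2.COLOR_RGB2HSV).astype(int);H,S,V=[h[...,i] for i in range(3)]
def rect(n,M,z,box):
    x0,y0,x1,y1=box;m=np.zeros((480,640),np.uint8);m[y0:y1,x0:x1]=M[y0:y1,x0:x1]
    q=cv2.findContours(m,0,1)[0]
    if not q: print(n,'none');return
    q=max(q,key=cv2.contourArea);p=np.array([ray(s,*k[0],z)[:2] for k in q],np.float32);r=cv2.minAreaRect(p);print(n,np.round(r[0],1),np.round(r[1],1),cv2.boxPoints(r).round().tolist())
red=((H<8)|(H>172))&(S>150)&(V>80);blue=(H>95)&(H<125)&(S>80)
rect('head',red,22,(95,215,190,275))
rect('handle',V<60,20,(60,215,190,275))
rect('rest',(V>140)|blue|red,10,(95,215,190,275))
rect('dish',blue,111,(230,150,310,230));rect('pepper',red,81,(230,150,310,230));rect('ses',(S<45)&(V>140),85,(310,150,375,230))
rect('herb',(H>50)&(H<75)&(S>150)&(V>100),85,(405,235,445,275))
cv2.imwrite('pics/s9.png',cv2.resize(s['frame'][130:280,60:460,::-1],None,fx=2,fy=2))
E
```

```text
head [468.  209.9] [48.5 29.6] [[453.0, 186.0], [482.0, 185.0], [483.0, 234.0], [454.0, 234.0]]
handle [462.7 339.6] [14.1 80.8] [[454.0, 380.0], [457.0, 299.0], [471.0, 299.0], [468.0, 380.0]]
rest [474.  248.9] [180.  119.6] [[413.0, 160.0], [533.0, 158.0], [535.0, 338.0], [415.0, 340.0]]
dish [587.7 -30.3] [52.6 55.5] [[560.0, -56.0], [615.0, -57.0], [616.0, -4.0], [560.0, -4.0]]
pepper none
ses [ 570.7 -179.5] [119.5 161.8] [[489.0, -238.0], [651.0, -241.0], [653.0, -121.0], [491.0, -118.0]]
herb none
```

View pics/s9.png

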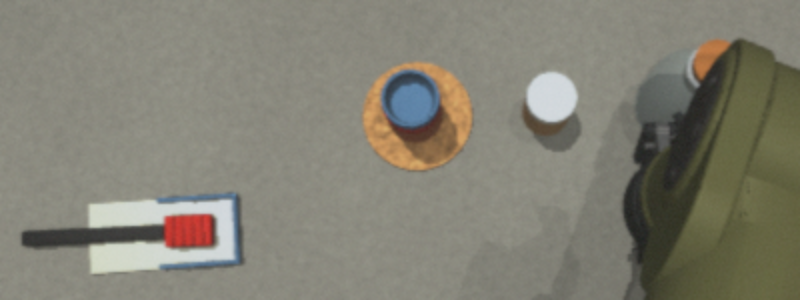

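The final view shows the brush head centred in the bowl at (190,230), the dish on the red jar over the mat at (412,98), and the white jar standing midway at (552,98). Handing in.

```bash
python3 -c "
from plant import *
print(close_job())"
```

```text
the job is handed in; nothing more can be done
None
```

I handed the job in at about 25 s with the red-lidded jar on the mat and the dish on its lid, the white-lidded jar midway to the carafe, and the brush in the rest. By my last measurements all four were within tolerance. The hand-in returned no verdict, and the arm hid the green jar and mug in the last view, though I never reached for either.

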